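# File the tall shaping board in the packed rack

### The arm

A 6-joint arm with a two-finger parallel gripper is mounted at the origin on the work surface. World frame = base frame: x ahead of the robot, y to its left, z up, the work surface at z = 0. Lengths are in m, angles in rad, forces in N, time in s.
With the tool pointing down it reaches from about 0.375 to 0.9 m from the base axis. Payload 3.1 kg.
Tool frame: the origin (TCP) lies at the centre of the arm's flange, where the gripper is bolted on; the fingertips stand robot.tip_extent ahead of it and the grasp point (between the pads) lies 164 mm ahead of it (robot.tip_extent is the distance from the TCP to the fingertips, in m); z points along the fingers, y is the line along which they close (so a half turn about z gives the same grasp; the last joint's range is limited). The gripper opens to 87 mm and grips with 3 to 60 N. Pads are 19 mm wide; open, the fingers measure 117 mm over their backs; the gripper's body (75 mm by 190 mm) begins 51 mm behind the grasp point.
Start: joints at [-1.313, 0.527, 1.433, -0, 1.181, -0.178], TCP at [0.264, -0.567, 0.405] pointing down, gripper open.
Joint ranges: [-3.08, 3.08], [-0.75, 2.2], [0.22, 2.44], [-1.43, 4.57], [0, 2.65], [-2.85, 2.85]. Speed limits (rad/s): [2.79, 2.79, 3.14, 3.14, 3.14, 3.14].

### API

Orientations are given as a unit quaternion [x, y, z, w].
In Python, from rig import get_obs, camera, hand_in, cut_out, robot gives the robot as it stands.
- The arm moves only by the tool step_arm, never from a script. Its argument "rows" is a list of rows, each a list of 6 numbers: the shift along the world's x, y, z in m, then the turn, a rotation vector about the world's x, y, z in degrees. A call has 1 to 12 rows; each row shifts and turns the commanded pose from where the row before left it; what a row does not reach is not made up. A row lasts 1/8 s, in which the tool goes at most 62.5 mm and 10.7 degrees, less where a joint would pass 70% of its speed; a pose out of reach is approached as far as the arm can. A call is refused whole if a number of a shift passes 0.0625 or a number of a turn 10.7, either way. A call with a gripper value outside its range is refused whole. "jaw" is the finger opening in m, from 0 to 0.087, set as the call begins (left out, the last holds). The fingers move at their own pace and stop on an object; "squeeze" is the grip in N (left out, the last holds). Time passes only in rows, so rows that do not move let the fingers close. It gives the time, the measured TCP pose, the force, the opening and the grip force at its end, in the units of the state.
- get_obs(): the state, without advancing time (a new reading comes with each control period).
- camera(name): name is "scene" or "top"; returns a dict with "pixels" (400x640x3 uint8, blue, green, red), "depth" (400x640 float32, m along the optical axis (not along the pixel's ray), 0 where there is no reading), "fov_y" (degrees; the focal length in pixels is half the picture's height over the tangent of half this angle, whatever the lens; pixels are square), "cx", "cy" (the principal point, pixels), "extrinsics" (4x4, takes a point from camera to world coordinates). Camera axes: x right, y up, looking along -z (the intrinsics and any distortion apply to the point x, -y, -z); pixel columns grow to the right and rows downward; lengths in m; the calibration is good to about 2 mm. A picture is of the moment at which its call begins.
- hand_in(): hands the job in; it is judged then, once.
Trained networks look in the newest picture that a camera, given by its name, has taken for a name from the list of things; names that differ only in an ending like _2 or _b are one class to them, and where a whole thing is asked for, a point or a joint stands for the part that bears it (a point fixed in the world has none). Each returns a list of dicts, best first, with "confidence" (0 to 1); they miss things now and then, are a little off and sometimes report something else, mostly with a low value. They report only what shows in the picture. A call takes as long as a camera call.
- cut_out(label, camera): "region" (400x640 bool, what is visible of it) and "extent" ([centre column, centre row, width, height] in pixels, round what is visible of it).
The state is a dict: "time": time; "q": joint angles; "joint_velocities": joint speeds; "joint_torque": joint torques, N m; "position": TCP position; "tool_rot": TCP orientation; "ft_force": force on the tool from outside, world axes, zero at the start; "moment": the same for the moment, N m; "grip_width": finger opening in m; "grip_force": force on a finger pad.
Only numpy, scipy, OpenCV 4.12 (cv2) and the standard library are available. Lean on these libraries where they do the work, as an engineer would, in place of code of your own. Each camera call takes 0.05 s, during which the arm holds its last target. There are 200 camera calls.

### The job

Take the tall wooden shaping board out of its stand and push it down into the packed row in the rack, between the one extra-wide board and that board's next neighbour on the side of the sprung metal end plate, gently wedging them apart. Feel for the stop hidden under the row and press the board firmly but gently home onto it, squarely in line with the row, then let go; the other boards must stay upright in the rack and the bottle, jar and brush must be left alone.

Things in the scene. Friction and masses are not known exactly. Their poses are not given: they have to be found in the camera images.
- board_tall: Tall waxed beech board to file, 22 thick (its y), 180 tall (z), 130 to 250 g. The lowest 26 mm is a toe only 36 wide (x), tapered: 6 thick and rounded at its lowest line, growing evenly to 22. Above it the board is 80 wide (x) with flat parallel faces. Origin: centre of the toe's lowest line. Starts upright in the stand, leaning at most 2 degrees. Either way round is right.
- stand: Fixed dark wooden stand, 110 (x) x 80 (y), 65 tall, with an upright slot, 86 along x and 24 along y, holding the tall board's lowest 55 mm; slot floor 10 above the table. Origin: centre of its underside; x along the slot.
- rack: Fixed waxed plywood rack, 146 (x) x 176 (y). Origin: centre of its underside, on the table. The row runs along its y, centred on x = 0: fixed end wall at -y (inner face y = -76, top 130 above the table), sprung end plate at +y, behind it a wall 62 tall. Lips 12 high along both sides at x = +-70. Four boards packed face to face without gaps, centres at y = -64, -42, -20, +2 at the start.
- ledge (a point): Point at the rack's middle, 30 above the table, level with the two ledges on which the row stands (tops of the row at 130). Between the ledges runs a groove along y, 56 wide (x = -28 to 28), for the tall board's toe. The toe must stand on a rigid stop bar in the groove, hidden under the row, its top 10 to 22 above the table, set anew each time and not measured: find it by feel.
- end_plate (a joint): Sprung aluminium end plate of the rack, 126 wide, 10 thick, top 130 above the table; travel in m along the rack's +y, 0 at the start (face at y = +13 mm), stop at 0.042. Its spring squeezes the row with 6.5 N at 0, 8.7 N at 0.022. Wedging in takes up to about 20 N downward at first, 5 to 10 N later; then friction holds the board, so it must be pressed down.
- stop_line (a point): Point in the rack's groove, 16 above the table, at the middle of the stop's possible heights. Press the tall board on the stop with about 6 to 15 N for a moment; over 30 N there, or over 50 N against another board, is too rough. Once pressed and released it must still rest on the stop.
- board_wide: Plain beech shaping board in the row, 120 (the only one that is wider) wide (its x) x 22 thick (its y, along the row) x 100 tall, about 110 g, loose; waxed; flat foot, fully rounded top edge (radius 11). Origin at the centre of its underside, z up. May be 1st, 2nd or 3rd from the fixed wall. The seam to fill is 11 mm to its +y side; with the tall board home, centres are 22 mm apart.
- board_a: Plain beech shaping board in the row, 80 wide (its x) x 22 thick (its y, along the row) x 100 tall, about 110 g, loose; waxed; flat foot, fully rounded top edge (radius 11). Origin at the centre of its underside, z up. Among the first three from the fixed end wall.
- board_b: Plain beech shaping board in the row, 80 wide (its x) x 22 thick (its y, along the row) x 100 tall, about 110 g, loose; waxed; flat foot, fully rounded top edge (radius 11). Origin at the centre of its underside, z up. Among the first three from the fixed end wall.
- board_c: Plain beech shaping board in the row, 80 wide (its x) x 22 thick (its y, along the row) x 100 tall, about 110 g, loose; waxed; flat foot, fully rounded top edge (radius 11). Origin at the centre of its underside, z up. Always last, against the sprung plate.
- spray_bottle: Bystander: green spray bottle, 68 in diameter, 177 tall, loose. Origin at the centre of its underside.
- cream_jar: Bystander: small jar, 64 in diameter, 50 tall, loose. Origin at the centre of its underside.
- brush: Bystander: hand brush lying flat on the table, loose.

How it is judged:
On the way, in this order (a step that is already met when the one before it is completed fails the run):
1. the tall board is lifted clear out of the stand (z of board_tall in the frame of stand above 0.075 m), for 0.1 s.
2. it is wedged well down in the seam on the sprung side of the wide board (z of board_tall in the frame of rack below 0.103 m and y of board_tall in the frame of board_wide between 0.018 and 0.027 m), for 0.1 s.
3. it is pressed onto the hidden stop with more than 4 N (z of board_tall in the frame of rack below 0.0245 m and contact force between board_tall and rack above 4 N), for 0.15 s.
At the end, for the whole second after the job is handed in: The tall board rests on the hidden stop, upright (0.06 rad), square (0.1 rad), 18 to 27 mm to the sprung side of the wide board and within 15 mm of it across the row; the others stand upright (0.08 rad) on the ledges (3 mm), within 20 mm of the row's middle line; all at rest (contact force between board_tall and rack above 0.3 N and z of board_tall in the frame of rack between 0.008 and 0.0245 m and y of board_tall in the frame of board_wide between 0.018 and 0.027 m and x of board_tall in the frame of board_wide between -0.015 and 0.015 m and angle between the x axis of board_tall and the x axis of rack, either way round below 0.1 rad and angle between board_tall's own z axis and vertical below 0.06 rad and linear speed of each of board_tall, board_wide, board_a, board_b, board_c below 0.01 m/s and angle between each of board_wide, board_a, board_b, board_c's own z axis and vertical below 0.08 rad and z of board_wide in the frame of rack between 0.027 and 0.033 m and x of board_wide in the frame of rack between -0.02 and 0.02 m and z of board_a in the frame of rack between 0.027 and 0.033 m and x of board_a in the frame of rack between -0.02 and 0.02 m and z of board_b in the frame of rack between 0.027 and 0.033 m and x of board_b in the frame of rack between -0.02 and 0.02 m and z of board_c in the frame of rack between 0.027 and 0.033 m and x of board_c in the frame of rack between -0.02 and 0.02 m); the robot touches nothing.
It fails at once if a board of the row is toppled (leans more than 0.3 rad) (angle between any of board_wide, board_a, board_b, board_c's own z axis and vertical above 0.3 rad).
It fails at once if the tall board is forced against another board with more than 50 N (contact force between board_tall and board_wide above 50 N or contact force between board_tall and board_a above 50 N or contact force between board_tall and board_b above 50 N or contact force between board_tall and board_c above 50 N).
It fails at once if the tall board is pressed on the rack with more than 30 N (contact force between board_tall and rack above 30 N).
It fails at once if the bottle, jar or brush is moved more than 20 mm (distance of any of spray_bottle, cream_jar, brush from where it was at the start of the episode above 0.02 m).
It also fails if it takes over 64 s, if anything falls off the work surface, if the arm or the gripper's body presses on something with over 40 N, if the wrist force passes 120 N, or if a joint passes its speed limit or range.

## Working session

There is one attempt and no reset: what is moved stays moved. The work goes in short steps, Python scripts to look and compute and a tool call to move; the robot and the scene stay as the last step left them, time stands still between calls to the robot, and variables do not carry over. Pictures are saved under pics/ and viewed, at most 10 in all, crops included, and the job is handed in when it is done.

Besides the shell and the picture viewer there is one more tool, called by a JSON object that holds its "op" and its "data". step_arm: Moves the arm, as the interface text tells. Its arguments: {"type":"object","properties":{"rows":{"type":"array"},"jaw":{"type":"number"},"squeeze":{"type":"number"}},"required":["rows"]}

```bash
mkdir -p pics; cat > h.py <<'E'
import numpy as np, cv2
from rig import get_obs, camera, hand_in, cut_out, robot
def pts(c):
    d=c["depth"]; H,W=d.shape; f=H/2/np.tan(np.radians(c["fov_y"])/2)
    v,u=np.mgrid[:H,:W]
    P=np.stack([(u-c["cx"])/f*d,-(v-c["cy"])/f*d,-d],-1)
    E=np.array(c["extrinsics"]); P=P@E[:3,:3].T+E[:3,3]
    P[d<=0]=np.nan; return P
E
python3 - <<'E'
from h import *
print(robot.tip_extent, {k:np.round(v,3) for k,v in get_obs().items()})
for n in ("scene","top"):
    c=camera(n); cv2.imwrite(f"pics/{n}0.png",c["pixels"]); P=pts(c); np.save(n+"P.npy",P); print(n,c["fov_y"],c["cx"],c["cy"],[k for k in c],np.round(c["extrinsics"],3).tolist())
    for l in ["board_tall","stand","rack","end_plate","board_wide","board_a","spray_bottle","cream_jar","brush"]:
        for r in cut_out(l,n)[:4]:
            m=r["region"]; Q=P[m]; Q=Q[~np.isnan(Q[:,0])]
            if len(Q): print(n,l,round(r["confidence"],2),np.round(r["extent"]),m.sum(),"med",np.median(Q,0).round(3),"lo",np.percentile(Q,3,axis=0).round(3),"hi",np.percentile(Q,97,axis=0).round(3))
E
```

```text
0.1822 {'time': np.float64(0.0), 'q': array([-1.313,  0.528,  1.434, -0.   ,  1.181, -0.178]), 'joint_velocities': array([-0.   ,  0.001,  0.001, -0.   ,  0.001, -0.002]), 'joint_torque': array([  0.   , -44.004, -17.66 ,   0.063,   0.058,  -0.   ]), 'position': array([ 0.264, -0.566,  0.404]), 'tool_rot': array([ 0.976,  0.216, -0.   , -0.001]), 'ft_force': array([ 0.473, -0.977, -0.05 ]), 'moment': array([0.003, 0.023, 0.023]), 'grip_force': np.float64(0.0), 'grip_width': np.float64(0.087)}
scene 52.78825385783651 317.76829039091064 195.38673295840627 ['pixels', 'depth', 'fov_y', 'cx', 'cy', 'extrinsics'] [[0.052, -0.727, 0.685, 1.126], [0.999, 0.038, -0.035, 0.043], [-0.001, 0.685, 0.728, 0.581], [0.0, 0.0, 0.0, 1.0]]
scene board_tall 0.63 [389. 116.  29.  78.] 1747 med [0.522 0.202 0.141] lo [0.46  0.194 0.062] hi [0.539 0.222 0.189]
scene stand 0.73 [382. 156.  46.  59.] 1627 med [0.542 0.19  0.033] lo [0.453 0.169 0.002] hi [0.555 0.241 0.065]
scene stand 0.47 [187. 156.  28.  69.] 828 med [ 0.572 -0.166  0.115] lo [ 0.499 -0.181  0.033] hi [ 0.576 -0.15   0.129]
scene rack 0.9
[... 2453 characters left out ...]
 24.  50.] 610 med [ 0.531 -0.161  0.128] lo [ 0.493 -0.175  0.091] hi [ 0.57  -0.149  0.131]
top board_a 0.8 [429. 245.  19.  51.] 614 med [ 0.534 -0.139  0.128] lo [ 0.498 -0.152  0.107] hi [ 0.573 -0.126  0.131]
top spray_bottle 0.62 [174. 178.  52.  48.] 1608 med [0.667 0.312 0.111] lo [0.645 0.294 0.02 ] hi [0.699 0.335 0.178]
top spray_bottle 0.17 [450. 250.  33.  69.] 1001 med [ 0.519 -0.18   0.127] lo [ 0.474 -0.194  0.055] hi [ 0.586 -0.163  0.131]
top cream_jar 0.89 [305. 157.  33.  40.] 902 med [0.725 0.084 0.048] lo [ 0.702  0.056 -0.   ] hi [0.758 0.11  0.052]
top brush 0.58 [414. 153.  24.  93.] 1443 med [ 0.711 -0.132  0.017] lo [ 0.641 -0.153  0.008] hi [ 0.827 -0.116  0.021]
```

View pics/scene0.png

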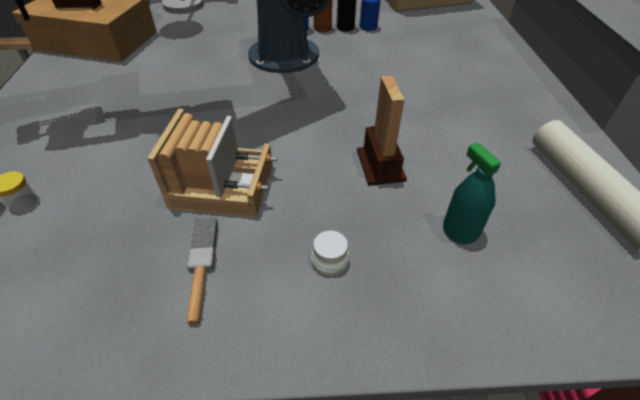

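View pics/top0.png

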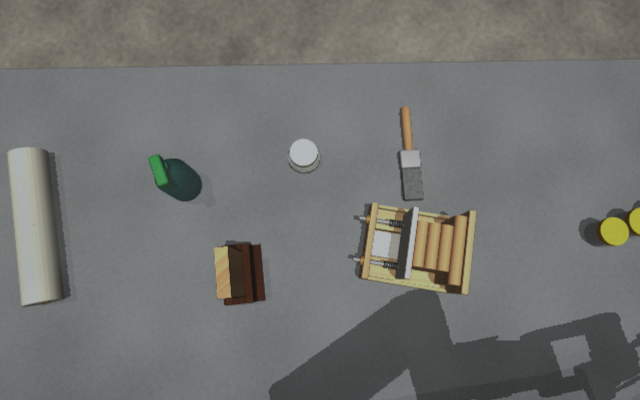

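```bash
python3 - <<'E'
from h import *
import itertools
P={n:np.load(n+"P.npy").reshape(-1,3) for n in("scene","top")}
def rect(Q,n):
    (c,s,a)=cv2.minAreaRect((Q[:,:2]*1000).astype(np.float32)); print(n,len(Q),np.round(c,1),np.round(s,1),round(a,1))
for n in P:
    Q=P[n]; Q=Q[~np.isnan(Q[:,0])]
    box=lambda x0,x1,y0,y1,z0,z1:Q[(Q[:,0]>x0)&(Q[:,0]<x1)&(Q[:,1]>y0)&(Q[:,1]<y1)&(Q[:,2]>z0)&(Q[:,2]<z1)]
    T=box(.42,.6,.15,.26,.178,.2); print("z top",np.median(T[:,2])); rect(T[abs(T[:,2]-np.median(T[:,2]))<.003],n+" talltop")
    S=box(.42,.6,.13,.28,.06,.069); rect(S,n+" standtop")
    # tall side faces: slices of xy vs z
    for z in(.08,.11,.14,.17):
        B=box(.42,.6,.16,.25,z-.012,z+.012); rect(B,n+f" tall z{z}")
    R=box(.4,.68,-.25,0.0,.003,.14); 
    K=box(.4,.68,-.25,0.0,.124,.14); rect(K,n+" rowtops"); rect(R,n+" rack all")
    # row angle: sharpest ridge: minimise z spread within y' bins
    best=[]
    for a in np.arange(-25,25,.5):
        t=np.radians(a); yp=-K[:,0]*np.sin(t)+K[:,1]*np.cos(t)
        b=np.round(yp/.001).astype(int); 
        best.append((sum(((K[b==i,2]-K[b==i,2].mean())**2).sum() for i in np.unique(b)),a))
    a=min(best)[1]; print(n,"yaw",a)
    t=np.radians(a); K2=box(.4,.68,-.25,0.0,.10,.14); xp=K2[:,0]*np.cos(t)+K2[:,1]*np.sin(t); yp=-K2[:,0]*np.sin(t)+K2[:,1]*np.cos(t)
    for y in np.arange(yp.min(),yp.max(),.002):
        m=(yp>=y)&(yp<y+.002)
        if m.sum()>5: print(round(y+.001,4),m.sum(),"x",np.percentile(xp[m],[2,98]).round(4),"z",np.percentile(K2[m,2],[50,90]).round(4))
E
python3 - <<'E'
import cv2
a=cv2.imread("pics/top0.png")[195:305,350:490]; b=cv2.imread("pics/scene0.png")[95:225,140:290]
r=lambda i:cv2.resize(i,(400,int(400*i.shape[0]/i.shape[1])),interpolation=cv2.INTER_CUBIC)
import numpy as np
a,b=r(a),r(b); h=max(len(a),len(b)); p=lambda i:cv2.copyMakeBorder(i,0,h-len(i),0,0,0)
cv2.imwrite("pics/rk.png",np.hstack([p(a),p(b)]))
E
```

```text
z top 0.18816121946476222
scene talltop 335 [499.  207.4] [80.2 22.7] 4.9
scene standtop 503 [497.7 207.7] [112.7  52.6] 5.5
scene tall z0.08 231 [501.9 198. ] [83.2 22.5] 20.8
scene tall z0.11 251 [501.9 198.3] [84.1 21.6] 20.8
scene tall z0.14 269 [501.7 198.1] [83.9 21.6] 20.2
scene tall z0.17 299 [499.3 207.5] [81.8 22.7] 6.0
scene rowtops 2005 [ 536.3 -153.2] [111. 147.] 79.5
scene rack all 9573 [ 576.6 -117.7] [195.5 216. ] 79.5
scene yaw -10.5
-0.1074 37 x [0.4871 0.6281] z [0.1281 0.1289]
-0.1054 69 x [0.4927 0.6288] z [0.1286 0.1297]
-0.1034 73 x [0.4889 0.6288] z [0.1287 0.1297]
-0.1014 63 x [0.4874 0.6284] z [0.1286 0.1297]
-0.0994 85 x [0.4864 0.6287] z [0.1282 0.1296]
-0.0974 173 x [0.4886 0.628 ] z [0.1251 0.1285]
-0.0954 80 x [0.4928 0.6281] z [0.1237 0.1278]
-0.0934 26 x [0.5039 0.6164] z [0.1236 0.126 ]
-0.0914 35 x [0.5021 0.6157] z [0.1269 0.1276]
-0.0894 44 x [0.4961 0.6164] z [0.1278 0.1286]
-0.0874 56 x [0.5045 0.6164] z [0.1281 0.1291]
-0.0854 64 x [0.497  0.6161] z [0.1282 0.1294]
-0.0834 59 x [0.5015 0.6162] z [0.1282 0.1292]
-0.0814 68 x [0.4998 0.6158] z [0
[... 4314 characters left out ...]
256 43 x [0.5145 0.5901] z [0.1271 0.1283]
-0.0236 53 x [0.516  0.5922] z [0.1285 0.1298]
-0.0216 46 x [0.5154 0.5905] z [0.1294 0.1304]
-0.0196 57 x [0.5138 0.5916] z [0.1292 0.1308]
-0.0176 57 x [0.5148 0.5915] z [0.1296 0.1308]
-0.0156 60 x [0.5139 0.5913] z [0.1291 0.1308]
-0.0136 61 x [0.5163 0.5926] z [0.1282 0.1302]
-0.0116 66 x [0.5156 0.5906] z [0.1265 0.1289]
-0.0096 61 x [0.5142 0.5909] z [0.1243 0.1273]
-0.0076 38 x [0.4957 0.6103] z [0.1289 0.1307]
-0.0056 89 x [0.4909 0.6131] z [0.1294 0.1309]
-0.0036 83 x [0.4933 0.613 ] z [0.1295 0.1307]
-0.0016 85 x [0.493  0.6146] z [0.1298 0.1314]
0.0004 100 x [0.4916 0.6116] z [0.129  0.1306]
0.0024 232 x [0.494  0.6129] z [0.1164 0.1283]
```

View pics/rk.png

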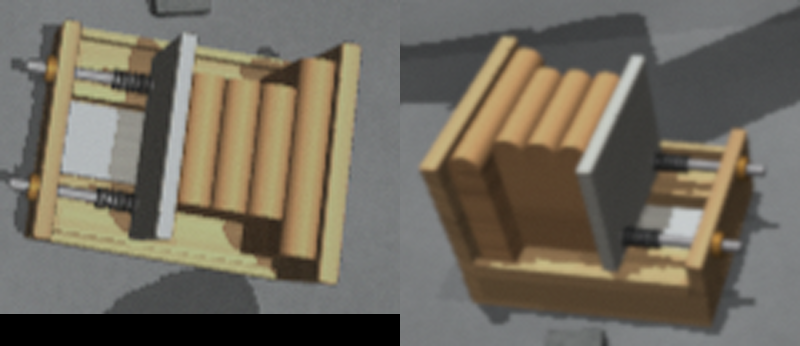

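{"op": "step_arm", "data": {"rows": [[0.0146,0.0484,0.001,0,0,-1.24],[0.0146,0.0484,0.001,0,0,-1.24],[0.0146,0.0484,0.001,0,0,-1.24],[0.0146,0.0484,0.001,0,0,-1.24],[0.0146,0.0484,0.001,0,0,-1.24],[0.0146,0.0484,0.001,0,0,-1.24],[0.0146,0.0484,0.001,0,0,-1.24],[0.0146,0.0484,0.001,0,0,-1.24],[0.0146,0.0484,0.001,0,0,-1.24],[0.0146,0.0484,0.001,0,0,-1.24],[0.0146,0.0484,0.001,0,0,-1.24],[0.0146,0.0484,0.001,0,0,-1.24]], "jaw": 0.087}}

```text
time: 2.5
position: [0.4394, 0.0159, 0.4171]
tool_rot: [0.996, 0.088, 0.001, 0.0]
ft_force: [-0.0, 0.0, 0.0]
grip_width: 0.087
grip_force: 0.0
```

{"op": "step_arm", "data": {"rows": [[0.0146,0.0484,0,0,0,-1.24],[0.0146,0.0484,0,0,0,-1.24],[0.0146,0.0484,0,0,0,-1.24],[0.0146,0.0484,0,0,0,-1.24],[0,0,0,0,0,0],[0,0,0,0,0,0]]}}

```text
time: 3.25
position: [0.497, 0.2077, 0.4165]
tool_rot: [0.999, 0.045, -0.001, 0.0]
ft_force: [-0.4, -0.0, 0.1]
grip_width: 0.0869
grip_force: 0.0
```

{"op": "step_arm", "data": {"rows": [[0.0005,0.0003,-0.022,0,0,0],[0,0,-0.022,0,0,0],[0,0,-0.022,0,0,0],[0,0,-0.0225,0,0,0],[0,0,0,0,0,0]]}}

```text
time: 3.88
position: [0.4972, 0.2065, 0.327]
tool_rot: [0.999, 0.044, -0.002, 0.0]
ft_force: [0.6, -0.1, 0.6]
grip_width: 0.0869
grip_force: 0.0
```

{"op": "step_arm", "data": {"rows": [[0,0,0,0,0,0],[0,0,0,0,0,0],[0,0,0,0,0,0],[0,0,0,0,0,0],[0,0,0,0,0,0],[0,0,0,0,0,0],[0,0,0,0,0,0]], "jaw": 0, "squeeze": 50}}

```text
time: 4.75
position: [0.4979, 0.2082, 0.3282]
tool_rot: [0.999, 0.045, -0.0, 0.0]
ft_force: [-0.2, -0.2, -0.3]
grip_width: 0.0251
grip_force: 0.0
```

{"op": "step_arm", "data": {"rows": [[0,0,0,0,0,0],[0,0,0,0,0,0],[0,0,0,0,0,0],[0,0,0,0,0,0]]}}

```text
time: 5.25
position: [0.4979, 0.2083, 0.3282]
tool_rot: [0.999, 0.045, -0.0, -0.0]
ft_force: [-0.6, 2.1, -0.0]
grip_width: 0.0219
grip_force: 50.0
```

{"op": "step_arm", "data": {"rows": [[0,0,0.01,0,0,0],[0,0,0.02,0,0,0],[0,0,0.03,0,0,0],[0,0,0.04,0,0,0],[0,0,0.04,0,0,0],[0,0,0.04,0,0,0],[0,0,0.02,0,0,0],[0,0,0,0,0,0],[0,0,0,0,0,0]]}}

```text
time: 6.38
position: [0.4974, 0.2079, 0.5272]
tool_rot: [0.999, 0.045, -0.001, 0.0]
ft_force: [-1.2, -0.9, -2.4]
grip_width: 0.0219
grip_force: 50.0
```

{"op": "step_arm", "data": {"rows": [[0.0029,-0.02,0,0,0,-1.31],[0.0029,-0.03,0,0,0,-1.31],[0.0029,-0.036,0,0,0,-1.31],[0.0029,-0.036,0,0,0,-1.31],[0.0029,-0.036,0,0,0,-1.31],[0.0029,-0.036,0,0,0,-1.31],[0.0029,-0.036,0,0,0,-1.31],[0.0029,-0.036,0,0,0,-1.31],[0.0029,-0.036,0,0,0,-1.31],[0.0029,-0.036,0,0,0,-1.31],[0.0029,-0.028,0,0,0,-1.31],[0.0027,-0.0152,0,0,0,-1.31]]}}

```text
time: 7.88
position: [0.5324, -0.1744, 0.5264]
tool_rot: [0.996, -0.094, -0.002, -0.001]
ft_force: [-0.6, -0.2, -1.7]
grip_width: 0.0216
grip_force: 50.0
```

{"op": "step_arm", "data": {"rows": [[0,0,-0.02,0,0,0],[0,0,-0.02,0,0,0],[0,0,0,0,0,0],[0,0,0,0,0,0]]}}

```text
time: 8.38
position: [0.5328, -0.1728, 0.4885]
tool_rot: [0.996, -0.092, 0.0, -0.0]
ft_force: [1.7, 0.4, -1.7]
grip_width: 0.0215
grip_force: 50.0
```

```bash
cat > look.py <<'E'
from h import *
import sys
tag=sys.argv[1]; t=np.radians(-10.5); o=get_obs(); print(o["time"],o["position"].round(4),o["tool_rot"].round(4),o["ft_force"].round(1),np.round(o["moment"],2))
ims=[]
for n in("scene","top"):
    c=camera(n); Q=pts(c); ims.append(c["pixels"])
    Q=Q.reshape(-1,3); Q=Q[~np.isnan(Q[:,0])]
    xp=Q[:,0]*np.cos(t)+Q[:,1]*np.sin(t); yp=-Q[:,0]*np.sin(t)+Q[:,1]*np.cos(t); z=Q[:,2]
    # tall board faces/edges in rack-aligned axes
    for zc in np.arange(.14,.34,.02):
        m=(abs(z-zc)<.01)&(xp>.45)&(xp<.66)&(yp>-.11)&(yp<-.03)
        if m.sum()>15: print(n,"z",round(zc,2),m.sum(),"xp",np.percentile(xp[m],[3,97]).round(4),"yp",np.percentile(yp[m],[3,50,97]).round(4))
    m=(z>.105)&(z<.135)&(xp>.5)&(xp<.61)&(yp>-.12)&(yp<.06)
    h=[np.percentile(z[m&(abs(yp-y)<.001)],50).round(4) if (m&(abs(yp-y)<.001)).sum()>8 else 0 for y in np.arange(-.1,.03,.002)]
    print(n,"top profile",h)
a=ims[0][40:230,120:310]; b=ims[1][160:320,340:500]
cv2.imwrite(f"pics/{tag}.png",np.hstack([cv2.resize(a,(400,400)),cv2.resize(b,(400,400))]))
E
python3 look.py above
```

```text
8.375 [ 0.5328 -0.1728  0.4885] [ 9.957e-01 -9.210e-02  1.000e-04 -0.000e+00] [ 1.7  0.4 -1.7] [0.01 0.03 0.02]
scene z 0.14 34 xp [0.4996 0.6195] yp [-0.1042 -0.097  -0.0391]
scene z 0.18 93 xp [0.5397 0.5743] yp [-0.0762 -0.0691 -0.0652]
scene z 0.2 300 xp [0.5206 0.5961] yp [-0.0822 -0.0632 -0.062 ]
scene z 0.22 417 xp [0.5197 0.5962] yp [-0.0825 -0.0631 -0.0619]
scene z 0.24 440 xp [0.52   0.5964] yp [-0.0825 -0.0632 -0.0619]
scene z 0.26 480 xp [0.521  0.5963] yp [-0.0824 -0.0632 -0.062 ]
scene z 0.28 507 xp [0.5197 0.5962] yp [-0.0821 -0.0632 -0.062 ]
scene z 0.3 501 xp [0.5191 0.5961] yp [-0.0827 -0.0632 -0.0547]
scene z 0.32 581 xp [0.5201 0.5962] yp [-0.0821 -0.0631 -0.0536]
scene top profile [np.float64(0.1286), np.float64(0.1276), np.float64(0.1252), np.float64(0.1249), np.float64(0.1266), np.float64(0.1278), np.float64(0.1284), np.float64(0.1287), np.float64(0.1283), np.float64(0.128), np.float64(0.1274), np.float64(0.1255), np.float64(0.1229), np.float64(0.1171), np.float64(0.1215), np.float64(0.1264), np.float64(0.127), np.float64(0.1282), np.float64(0.1285), np.float64
[... 1574 characters left out ...]
), np.float64(0.1293), np.float64(0.1292), np.float64(0.1288), np.float64(0.1272), np.float64(0.1246), np.float64(0.1216), np.float64(0.1247), np.float64(0.1266), np.float64(0.1279), np.float64(0.1292), np.float64(0.1294), np.float64(0.129), np.float64(0.1292), np.float64(0.1281), np.float64(0.1268), np.float64(0.1246), np.float64(0.1216), np.float64(0.1247), np.float64(0.1267), np.float64(0.1285), np.float64(0.1293), np.float64(0.1294), np.float64(0.1298), np.float64(0.1291), np.float64(0.1284), np.float64(0.1271), np.float64(0.1247), np.float64(0.1284), np.float64(0.1295), np.float64(0.1298), np.float64(0.1297), np.float64(0.1295), np.float64(0.1198), 0, 0, 0, 0, 0, 0, 0, 0, 0, 0, 0, 0, 0]
```

View pics/above.png

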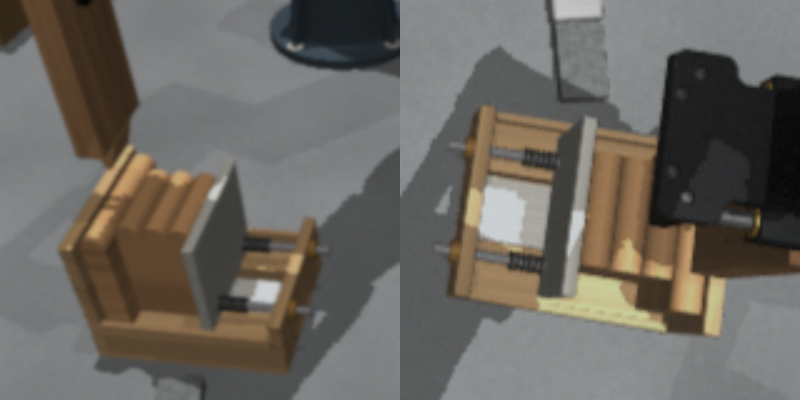

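{"op": "step_arm", "data": {"rows": [[0,0,-0.02,0,0,0],[0,0,-0.016,0,0,0],[0,0,-0.004,0,0,0],[0,0,-0.003,0,0,0],[0,0,0,0,0,0]], "squeeze": 60}}

```text
time: 9.1
position: [0.5327, -0.1731, 0.4458]
tool_rot: [0.996, -0.092, 0.001, 0.0]
ft_force: [0.2, -0.2, -2.5]
grip_width: 0.0217
grip_force: 60.0
```

{"op": "step_arm", "data": {"rows": [[0.0001,0.0005,-0.002,0,0,0],[0.0001,0.0005,-0.002,0,0,0],[0,0,0,0,0,0]]}}

```text
time: 9.48
position: [0.533, -0.1726, 0.4427]
tool_rot: [0.996, -0.092, 0.001, 0.001]
ft_force: [-1.8, -1.8, 4.5]
grip_width: 0.0217
grip_force: 60.0
```

{"op": "step_arm", "data": {"rows": [[0.0001,0.0006,-0.0015,0,0,0],[0.0001,0.0006,-0.0015,0,0,0],[0,0,0,0,0,0]]}}

```text
time: 9.85
position: [0.5332, -0.1717, 0.4422]
tool_rot: [0.996, -0.092, 0.002, 0.002]
ft_force: [-3.3, -1.1, 16.1]
grip_width: 0.0218
grip_force: 60.0
```

{"op": "step_arm", "data": {"rows": [[0.0001,0.0005,-0.0015,0,0,0],[0.0001,0.0005,-0.0015,0,0,0],[0,0,0,0,0,0]]}}

```text
time: 10.22
position: [0.534, -0.1705, 0.4385]
tool_rot: [0.996, -0.092, 0.003, 0.002]
ft_force: [-0.9, -0.5, 9.3]
grip_width: 0.0217
grip_force: 60.0
```

{"op": "step_arm", "data": {"rows": [[0.0001,0.0006,-0.0015,0,0,0],[0.0001,0.0005,-0.0015,0,0,0],[0.0001,0.0005,-0.0015,0,0,0],[0,0,0,0,0,0]]}}

```text
time: 10.72
position: [0.5346, -0.169, 0.4337]
tool_rot: [0.996, -0.092, 0.004, 0.002]
ft_force: [-0.1, -1.1, 8.8]
grip_width: 0.0219
grip_force: 60.0
```

{"op": "step_arm", "data": {"rows": [[0.0001,0.0005,-0.0015,0,0,0],[0.0001,0.0005,-0.0015,0,0,0],[0.0001,0.0005,-0.0015,0,0,0],[0,0,0,0,0,0]]}}

```text
time: 11.22
position: [0.535, -0.1676, 0.4293]
tool_rot: [0.996, -0.092, 0.004, 0.002]
ft_force: [0.1, -0.8, 10.4]
grip_width: 0.0216
grip_force: 60.0
```

{"op": "step_arm", "data": {"rows": [[0.0001,0.0005,-0.0015,0,0,0],[0.0001,0.0005,-0.0015,0,0,0],[0.0001,0.0005,-0.0015,0,0,0],[0.0001,0.0005,-0.0015,0,0,0],[0,0,0,0,0,0]]}}

```text
time: 11.85
position: [0.5355, -0.1656, 0.4234]
tool_rot: [0.996, -0.092, 0.004, 0.002]
ft_force: [0.5, -1.7, 10.8]
grip_width: 0.0216
grip_force: 60.0
```

```bash
python3 look.py in1
```

```text
11.85 [ 0.5355 -0.1656  0.4234] [ 0.9957 -0.0922  0.0041  0.0019] [ 0.5 -1.7 10.8] [-0.35  0.09  0.05]
scene z 0.14 329 xp [0.5244 0.6008] yp [-0.0865 -0.0566 -0.0553]
scene z 0.16 339 xp [0.5232 0.5999] yp [-0.076  -0.0565 -0.0552]
scene z 0.18 366 xp [0.5241 0.5998] yp [-0.0751 -0.0565 -0.0553]
scene z 0.2 381 xp [0.5236 0.5993] yp [-0.0758 -0.0564 -0.0551]
scene z 0.22 414 xp [0.5225 0.5992] yp [-0.0752 -0.0563 -0.0551]
scene z 0.24 390 xp [0.5231 0.5991] yp [-0.0757 -0.0564 -0.0469]
scene z 0.26 452 xp [0.5233 0.5989] yp [-0.0752 -0.056  -0.046 ]
scene z 0.28 720 xp [0.5477 0.5981] yp [-0.0869 -0.063  -0.0418]
scene z 0.3 246 xp [0.549 0.572] yp [-0.0926 -0.0824 -0.0393]
scene z 0.32 607 xp [0.5507 0.5975] yp [-0.1073 -0.0818 -0.0332]
scene top profile [np.float64(0.1288), np.float64(0.1284), np.float64(0.1252), 0, 0, 0, np.float64(0.1282), 0, np.float64(0.1287), np.float64(0.1276), 0, np.float64(0.1258), np.float64(0.1204), np.float64(0.1126), 0, 0, 0, 0, 0, 0, 0, np.float64(0.1248), np.float64(0.1307), np.float64(0.1274), np.float64(0.1283), np.float64(0.1288), np.float64(0.128
[... 1558 characters left out ...]
.1291), np.float64(0.129), np.float64(0.1296), np.float64(0.1295), np.float64(0.1292), np.float64(0.1276), np.float64(0.1251), np.float64(0.1219), np.float64(0.1243), np.float64(0.1265), np.float64(0.128), np.float64(0.1284), np.float64(0.1287), np.float64(0.1297), np.float64(0.1297), np.float64(0.1288), np.float64(0.1274), np.float64(0.1251), np.float64(0.122), np.float64(0.124), np.float64(0.1267), np.float64(0.1279), np.float64(0.1285), np.float64(0.1296), np.float64(0.1297), np.float64(0.1296), np.float64(0.1285), np.float64(0.1277), np.float64(0.1258), np.float64(0.125), np.float64(0.1294), np.float64(0.1295), np.float64(0.1295), np.float64(0.1294), np.float64(0.1225), 0, 0, 0, 0, 0, 0]
```

View pics/in1.png

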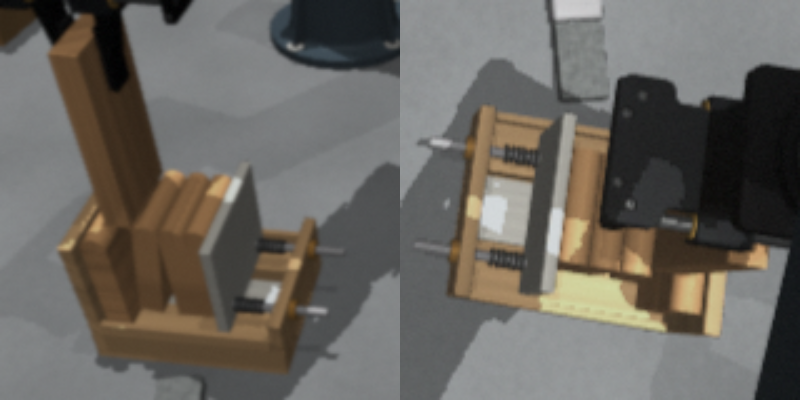

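{"op": "step_arm", "data": {"rows": [[0,0.0005,-0.0015,0,0,0],[0,0.0005,-0.0015,0,0,0],[0,0.0005,-0.0015,0,0,0],[0,0.0005,-0.0015,0,0,0],[0,0,0,0,0,0]]}}

```text
time: 12.58
position: [0.5356, -0.1636, 0.4176]
tool_rot: [0.996, -0.092, 0.004, 0.002]
ft_force: [-0.1, -1.2, 10.4]
grip_width: 0.022
grip_force: 60.0
```

{"op": "step_arm", "data": {"rows": [[0,0.0005,-0.0015,0,0,0],[0,0.0005,-0.0015,0,0,0],[0,0.0005,-0.0015,0,0,0],[0,0.0004,-0.0015,0,0,0],[0,0,0,0,0,0]]}}

```text
time: 13.2
position: [0.5355, -0.1618, 0.4107]
tool_rot: [0.996, -0.092, 0.004, 0.002]
ft_force: [0.2, -1.8, 6.2]
grip_width: 0.0216
grip_force: 60.0
```

{"op": "step_arm", "data": {"rows": [[0,0.0001,-0.0015,0,0,0],[0,0,-0.0015,0,0,0],[0,0,-0.0015,0,0,0],[0,0,-0.0015,0,0,0],[0,0,0,0,0,0]]}}

```text
time: 13.82
position: [0.5354, -0.1617, 0.4046]
tool_rot: [0.996, -0.092, 0.003, 0.002]
ft_force: [0.2, -2.4, 7.2]
grip_width: 0.0215
grip_force: 60.0
```

```bash
python3 look.py in2
```

```text
13.825 [ 0.5354 -0.1617  0.4046] [ 0.9957 -0.0921  0.0033  0.002 ] [ 0.2 -2.4  7.2] [-0.52 -0.02  0.01]
scene z 0.14 328 xp [0.5237 0.5988] yp [-0.0789 -0.0529 -0.0516]
scene z 0.16 338 xp [0.5221 0.5985] yp [-0.0719 -0.0527 -0.0516]
scene z 0.18 356 xp [0.5226 0.5982] yp [-0.0718 -0.0527 -0.0516]
scene z 0.2 379 xp [0.5218 0.598 ] yp [-0.0717 -0.0526 -0.0514]
scene z 0.22 360 xp [0.5211 0.598 ] yp [-0.0717 -0.0525 -0.0434]
scene z 0.24 412 xp [0.5217 0.598 ] yp [-0.0722 -0.0523 -0.0422]
scene z 0.26 682 xp [0.5467 0.5973] yp [-0.0831 -0.059  -0.0386]
scene z 0.28 233 xp [0.5492 0.5707] yp [-0.0887 -0.0785 -0.0361]
scene z 0.3 515 xp [0.5509 0.5964] yp [-0.1046 -0.0782 -0.0324]
scene z 0.32 759 xp [0.5785 0.5957] yp [-0.1057 -0.0772 -0.032 ]
scene top profile [np.float64(0.129), np.float64(0.1279), np.float64(0.1255), 0, np.float64(0.1268), np.float64(0.1278), np.float64(0.1288), np.float64(0.1285), np.float64(0.1287), np.float64(0.1284), np.float64(0.1269), np.float64(0.1259), np.float64(0.1213), np.float64(0.1133), np.float64(0.1242), np.float64(0.1216), np.float64(0.1237), np.floa
[... 1863 characters left out ...]
 np.float64(0.1287), np.float64(0.1287), np.float64(0.1292), np.float64(0.1285), np.float64(0.1275), np.float64(0.1265), np.float64(0.1241), np.float64(0.1216), np.float64(0.1251), np.float64(0.1272), np.float64(0.1282), np.float64(0.1296), np.float64(0.1295), np.float64(0.1295), np.float64(0.1291), np.float64(0.1286), np.float64(0.1269), np.float64(0.1239), np.float64(0.1219), np.float64(0.125), np.float64(0.1274), np.float64(0.1287), np.float64(0.1289), np.float64(0.1295), np.float64(0.1294), np.float64(0.1293), np.float64(0.1283), np.float64(0.1268), np.float64(0.1243), np.float64(0.1287), np.float64(0.1296), np.float64(0.1296), np.float64(0.13), np.float64(0.1293), np.float64(0.1202), 0]
```

{"op": "step_arm", "data": {"rows": [[0,0,-0.002,0,0,0],[0,0,-0.003,0,0,0],[0,0,-0.003,0,0,0],[0,0,-0.003,0,0,0],[0,0,-0.003,0,0,0],[0,0,-0.003,0,0,0],[0,0,-0.003,0,0,0]]}}

```text
time: 14.8
position: [0.5349, -0.1617, 0.3834]
tool_rot: [0.996, -0.092, 0.002, 0.002]
ft_force: [0.4, -4.0, 3.2]
grip_width: 0.022
grip_force: 60.0
```

{"op": "step_arm", "data": {"rows": [[0,0,-0.003,0,0,0],[0,0,-0.003,0,0,0],[0,0,-0.003,0,0,0],[0,0,-0.003,0,0,0],[0,0,-0.003,0,0,0],[0,0,-0.003,0,0,0],[0,0,-0.003,0,0,0]]}}

```text
time: 15.68
position: [0.5341, -0.1616, 0.361]
tool_rot: [0.996, -0.092, -0.0, 0.001]
ft_force: [-1.5, -7.2, 2.7]
grip_width: 0.0218
grip_force: 60.0
```

{"op": "step_arm", "data": {"rows": [[0,-0.0004,-0.002,0,0,0],[0,-0.0004,-0.002,0,0,0],[-0.0001,-0.0004,-0.002,0,0,0],[0,0,-0.002,0,0,0],[0,0,-0.002,0,0,0],[0,0,0,0,0,0]]}}

```text
time: 16.42
position: [0.534, -0.1622, 0.3509]
tool_rot: [0.996, -0.092, -0.0, 0.0]
ft_force: [-1.1, -5.2, 1.2]
grip_width: 0.0216
grip_force: 60.0
```

```bash
python3 look.py in3 | grep -v profile
```

```text
16.425 [ 0.534  -0.1622  0.3509] [ 9.957e-01 -9.220e-02 -1.000e-04  3.000e-04] [-1.1 -5.2  1.2] [-1.23  0.16  0.07]
scene z 0.14 334 xp [0.5207 0.5958] yp [-0.098  -0.053  -0.0517]
scene z 0.16 277 xp [0.5188 0.5956] yp [-0.0724 -0.053  -0.0505]
scene z 0.18 344 xp [0.5192 0.5954] yp [-0.0719 -0.0525 -0.0434]
scene z 0.2 362 xp [0.5493 0.5953] yp [-0.0829 -0.0528 -0.0398]
scene z 0.22 451 xp [0.5483 0.5937] yp [-0.087  -0.066  -0.0372]
scene z 0.24 228 xp [0.5476 0.5944] yp [-0.1038 -0.0793 -0.0325]
scene z 0.26 670 xp [0.5756 0.5942] yp [-0.1048 -0.078  -0.0319]
scene z 0.28 558 xp [0.5757 0.5825] yp [-0.1075 -0.0644 -0.0319]
scene z 0.3 463 xp [0.576  0.5826] yp [-0.0784 -0.0551 -0.0315]
scene z 0.32 281 xp [0.5755 0.5934] yp [-0.0784 -0.0549 -0.0319]
top z 0.14 90 xp [0.4945 0.5324] yp [-0.0967 -0.0553 -0.038 ]
top z 0.16 35 xp [0.5131 0.5228] yp [-0.072  -0.0521 -0.0515]
top z 0.18 34 xp [0.5131 0.5221] yp [-0.0679 -0.0522 -0.0514]
top z 0.2 34 xp [0.5131 0.5198] yp [-0.0712 -0.0526 -0.0514]
top z 0.22 89 xp [0.5134 0.5244] yp [-0.0723 -0.0642 -0.0518]
top z 0.26 103 xp [0.5166 0.5264] yp [-0.0574 -0.0396 -0.0304]
```

View pics/in3.png

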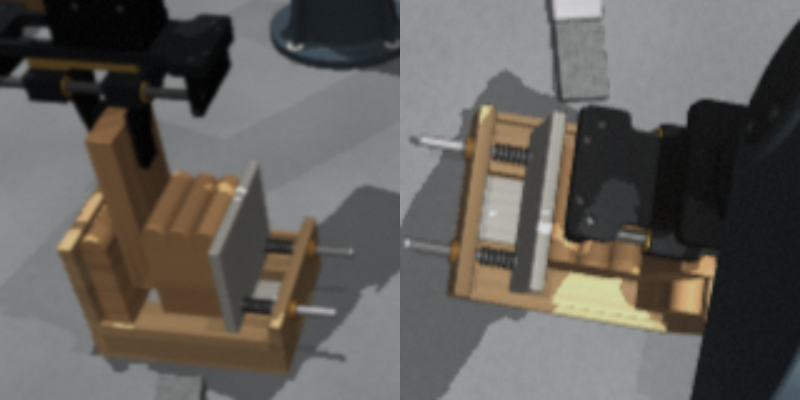

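{"op": "step_arm", "data": {"rows": [[0,-0.0004,-0.002,0,0,0],[0,-0.0004,-0.002,0,0,0],[0,0,-0.002,0,0,0],[0,0,-0.001,0,0,0],[0,0,0,0,0,0]]}}

```text
time: 17.15
position: [0.5341, -0.1625, 0.3441]
tool_rot: [0.996, -0.092, -0.0, -0.0]
ft_force: [0.8, -1.6, 2.4]
grip_width: 0.0214
grip_force: 60.0
```

{"op": "step_arm", "data": {"rows": [[0,0,-0.001,0,0,0],[0,0,-0.001,0,0,0],[0,0,0,0,0,0]]}}

```text
time: 17.52
position: [0.5341, -0.1625, 0.3422]
tool_rot: [0.996, -0.092, -0.0, -0.0]
ft_force: [-0.3, 0.2, 3.8]
grip_width: 0.0217
grip_force: 60.0
```

{"op": "step_arm", "data": {"rows": [[0,0,-0.001,0,0,0],[0,0,-0.001,0,0,0],[0,0,0,0,0,0]]}}

```text
time: 17.9
position: [0.5341, -0.1625, 0.3402]
tool_rot: [0.996, -0.092, 0.0, -0.0]
ft_force: [0.1, 0.9, 4.3]
grip_width: 0.0215
grip_force: 60.0
```

Toe near 22 mm now; probe slowly.

{"op": "step_arm", "data": {"rows": [[0,0,-0.001,0,0,0],[0,0,-0.001,0,0,0],[0,0,0,0,0,0]]}}

```text
time: 18.27
position: [0.5341, -0.1625, 0.3381]
tool_rot: [0.996, -0.092, -0.0, -0.0]
ft_force: [0.8, 1.4, 4.7]
grip_width: 0.0218
grip_force: 60.0
```

{"op": "step_arm", "data": {"rows": [[0,0,-0.001,0,0,0],[0,0,-0.001,0,0,0],[0,0,0,0,0,0]]}}

```text
time: 18.65
position: [0.5341, -0.1625, 0.3363]
tool_rot: [0.996, -0.092, -0.0, -0.0]
ft_force: [-0.5, 1.3, 5.3]
grip_width: 0.0215
grip_force: 60.0
```

{"op": "step_arm", "data": {"rows": [[0,0,-0.001,0,0,0],[0,0,-0.001,0,0,0],[0,0,0,0,0,0]]}}

```text
time: 19.02
position: [0.5341, -0.1625, 0.3361]
tool_rot: [0.996, -0.092, 0.0, -0.0]
ft_force: [-1.7, 2.7, 16.4]
grip_width: 0.0216
grip_force: 60.0
```

{"op": "step_arm", "data": {"rows": [[0,0,-0.001,0,0,0],[0,0,-0.001,0,0,0],[0,0,0,0,0,0]]}}

```text
time: 19.4
position: [0.5341, -0.1625, 0.3359]
tool_rot: [0.996, -0.092, 0.001, 0.0]
ft_force: [-4.4, 3.4, 26.6]
grip_width: 0.0215
grip_force: 60.0
```

{"op": "step_arm", "data": {"rows": [[0,0,0.001,0,0,0],[0,0,0.001,0,0,0],[0,0,0,0,0,0],[0,0,0,0,0,0]]}}

```text
time: 19.9
position: [0.5341, -0.1625, 0.3361]
tool_rot: [0.996, -0.092, 0.0, -0.0]
ft_force: [-1.6, 1.9, 14.9]
grip_width: 0.0214
grip_force: 60.0
```

{"op": "step_arm", "data": {"rows": [[0,0,0.0003,0,0,0],[0,0,0,0,0,0],[0,0,0,0,0,0],[0,0,0,0,0,0]], "squeeze": 10}}

```text
time: 20.4
position: [0.5342, -0.1625, 0.3357]
tool_rot: [0.996, -0.093, 0.001, -0.0]
ft_force: [-0.7, 1.8, 11.5]
grip_width: 0.0218
grip_force: 10.0
```

{"op": "step_arm", "data": {"rows": [[0,0,0,0,0,0],[0,0,0,0,0,0],[0,0,0,0,0,0],[0,0,0,0,0,0]], "jaw": 0.05}}

```text
time: 20.9
position: [0.5339, -0.1627, 0.3341]
tool_rot: [0.996, -0.092, -0.0, -0.0]
ft_force: [0.7, 0.3, 0.5]
grip_width: 0.0482
grip_force: 0.0
```

```bash
python3 look.py rel | grep -v profile
```

```text
20.9 [ 0.5339 -0.1627  0.3341] [ 9.957e-01 -9.240e-02 -5.000e-04 -3.000e-04] [0.7 0.3 0.5] [ 0.1  -0.02 -0.04]
scene z 0.14 269 xp [0.5441 0.5962] yp [-0.0992 -0.0532 -0.0516]
scene z 0.16 390 xp [0.5449 0.5959] yp [-0.0946 -0.0527 -0.0307]
scene z 0.18 426 xp [0.5445 0.5956] yp [-0.096  -0.0532 -0.0309]
scene z 0.2 513 xp [0.5444 0.5949] yp [-0.1001 -0.0666 -0.0333]
scene z 0.22 119 xp [0.5449 0.5941] yp [-0.1071 -0.0931 -0.0322]
scene z 0.24 544 xp [0.5676 0.594 ] yp [-0.1082 -0.0856 -0.0315]
scene z 0.26 519 xp [0.5761 0.5824] yp [-0.1081 -0.0681 -0.0329]
scene z 0.28 441 xp [0.5762 0.5826] yp [-0.0793 -0.0556 -0.032 ]
scene z 0.3 267 xp [0.5754 0.5793] yp [-0.0793 -0.0547 -0.0323]
scene z 0.32 664 xp [0.531 0.594] yp [-0.0893 -0.0501 -0.0306]
top z 0.14 67 xp [0.4989 0.5238] yp [-0.0895 -0.0543 -0.0403]
top z 0.16 30 xp [0.5134 0.5225] yp [-0.067  -0.0522 -0.0516]
top z 0.18 39 xp [0.5135 0.5247] yp [-0.0707 -0.0523 -0.0516]
top z 0.2 106 xp [0.5136 0.5247] yp [-0.0704 -0.0608 -0.0517]
top z 0.24 63 xp [0.5183 0.5373] yp [-0.0573 -0.0401 -0.0303]
top z 0.3 19 xp [0.5422 0.5688] yp [-0.0323 -0.031  -0.0301]
top z 0.32 138 xp [0.5187 0.5908] yp [-0.0374 -0.0319 -0.0302]
```

View pics/rel.png

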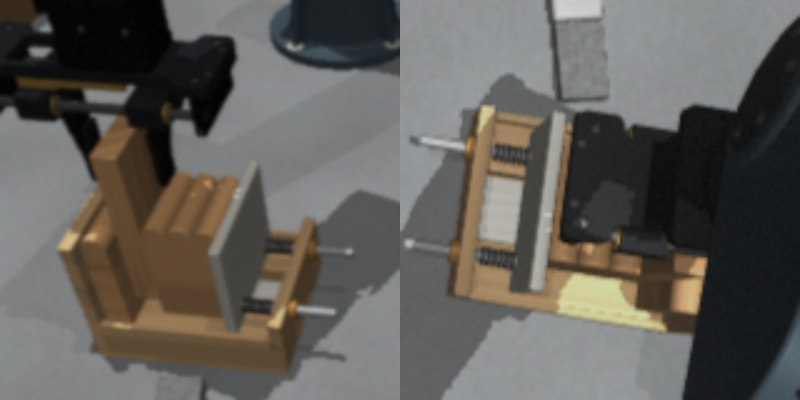

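{"op": "step_arm", "data": {"rows": [[0,0,0.01,0,0,0],[0,0,0.02,0,0,0],[0,0,0.03,0,0,0],[0,0,0.03,0,0,0],[-0.03,0,0.03,0,0,0],[-0.04,0.04,0.02,0,0,0],[-0.04,0.05,0,0,0,0],[0,0.05,0,0,0,0],[0,0.05,0,0,0,0],[0,0.05,0,0,0,0],[0,0,0,0,0,0]]}}

```text
time: 22.38
position: [0.4242, 0.0787, 0.4753]
tool_rot: [0.996, -0.089, 0.001, -0.0]
ft_force: [-0.0, -0.3, -0.4]
grip_width: 0.0497
grip_force: 0.0
```

```bash
python3 look.py end; python3 - <<'E'
from h import *
t=np.radians(-10.5)
for n in("scene","top"):
    Q=pts(camera(n)).reshape(-1,3); Q=Q[~np.isnan(Q[:,0])]
    xp=Q[:,0]*np.cos(t)+Q[:,1]*np.sin(t); yp=-Q[:,0]*np.sin(t)+Q[:,1]*np.cos(t)
    m=(Q[:,2]>.185)&(Q[:,2]<.21)&(xp>.5)&(xp<.62)&(yp>-.09)&(yp<-.04); z=np.median(Q[m,2]); m&=abs(Q[:,2]-z)<.003
    print(n,z,cv2.minAreaRect(np.stack([xp[m],yp[m]],1).astype(np.float32)*1000))
E
```

```text
22.375 [0.4242 0.0787 0.4753] [ 9.96e-01 -8.94e-02  5.00e-04 -3.00e-04] [-0.  -0.3 -0.4] [ 0.04 -0.06 -0.02]
scene z 0.14 335 xp [0.5189 0.596 ] yp [-0.0988 -0.053  -0.0514]
scene z 0.16 334 xp [0.5195 0.5955] yp [-0.0717 -0.053  -0.0518]
scene z 0.18 353 xp [0.5194 0.5956] yp [-0.0721 -0.0529 -0.0517]
scene z 0.2 470 xp [0.5182 0.5951] yp [-0.0732 -0.0609 -0.052 ]
scene top profile [np.float64(0.1289), np.float64(0.128), np.float64(0.1251), 0, 0, np.float64(0.1279), np.float64(0.1283), np.float64(0.1286), np.float64(0.129), np.float64(0.1287), np.float64(0.1276), np.float64(0.1252), np.float64(0.1213), np.float64(0.1149), np.float64(0.1192), np.float64(0.1159), np.float64(0.123), np.float64(0.1226), np.float64(0.1181), np.float64(0.1212), np.float64(0.122), np.float64(0.1239), np.float64(0.1198), np.float64(0.1258), np.float64(0.1279), np.float64(0.1244), np.float64(0.1261), np.float64(0.1271), np.float64(0.1285), np.float64(0.1283), np.float64(0.1284), np.float64(0.1276), np.float64(0.127), np.float64(0.1251), np.float64(0.1225), np.float64(0.1209), np.float64(0.1228), np.float64(0
[... 1423 characters left out ...]
, np.float64(0.1297), np.float64(0.1289), np.float64(0.1283), np.float64(0.1271), np.float64(0.1252), np.float64(0.1217), np.float64(0.1251), np.float64(0.1272), np.float64(0.1284), np.float64(0.129), np.float64(0.1295), np.float64(0.1295), np.float64(0.1295), np.float64(0.1287), np.float64(0.1274), np.float64(0.125), np.float64(0.1281), np.float64(0.1296), np.float64(0.1294), np.float64(0.1297), np.float64(0.1295), np.float64(0.1205), 0, 0]
scene 0.19627911072300308 ((555.7072143554688, -62.947566986083984), (81.50173950195312, 23.3704833984375), 0.2152508646249771)
top 0.19744572637957458 ((553.5391235351562, -62.96815490722656), (80.38520812988281, 22.920141220092773), 0.2649468779563904)
```

View pics/end.png

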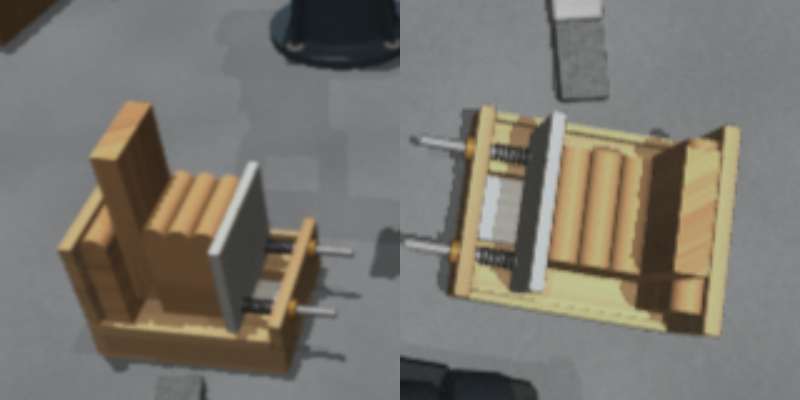

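```bash
python3 -c "
from rig import hand_in
print(hand_in())"
```

```text
the job is handed in; nothing more can be done
None
```

I pushed the tall board into the seam on the sprung side of the wide board, pressed it home and let go. It met the hidden stop about 18 mm above the table, at an estimated 20 N. The last pictures show it upright and square with the other boards standing at their starting height. I did not measure the bottle, jar and brush again at the end. The job is handed in; no verdict came back.

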